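# Clamp the gas regulator in the crank vise

### The job

Two blue vises are bolted to the bench; one has a brass gas regulator standing loose between its jaws. Turn that vise's crank clockwise by its red knob until the jaws hold the regulator firmly, then let go of the knob. Leave the empty vise's crank as it is, and do not push the sliding jaw by hand.

Things in the scene. Friction and masses are not known exactly. Their poses are not given: they have to be found in the camera images.
- crank_knob (a point): Red knob of the loaded vise's crank: this point is on its axis at grip height (z 124 mm). Upright post, 24 mm across, z 100 to 146 mm, spins freely on the flat crank arm below it (18 mm wide, top at z 100 mm), so pinch it from above and lead it round without turning the gripper. Own x points outward from the crank's vertical axis, which lies 60 mm away along -x; z up.
- jaw: Sliding jaw of that vise: blue block, steel face, 80 mm wide, top at z 69 mm. Origin: foot of its clamping face; own +x is the closing direction. Clockwise cranking (seen from above) moves it 14 mm per radian, 8 to 12 N at the knob; it stays where left. On the clamped regulator the crank stalls: push the knob on with 16 to 25 N there and the clamping force stays after letting go.
- regulator: Brass gas regulator, 0.3 to 0.6 kg, standing loose on the vise's bed (z 30 mm): block 30 mm thick along own x (between the jaws), 60 mm long, 45 mm tall, a pipe port at each end (104 mm over both), round gauge on top (93 mm over all). Origin: centre of its underside. It starts 2 to 12 mm short of the fixed jaw, whose face is 160 mm along the jaw's +x from the crank's axis.
- spare_crank_knob (a point): The same point on the red knob of the other, empty vise, of the same make and size (housings 80 mm high or less, cranks and knobs above them). It is not to be moved.
Mind the look-alikes: they are no part of the job. Of the things like the regulator, leave any that is green; of the rest the smaller one is meant.

How it is judged (in metres and radians):
At the end, for the whole second after the job is handed in: The regulator stands upright (within 8 degrees) and square (within 10 degrees) between the jaws of its vise, its centre within 35 mm of the sliding jaw's origin, at rest, and the sliding jaw presses on it with more than 6 N after the knob has been let go (contact force between jaw and regulator above 6 N and angle between regulator's own z axis and vertical below 0.15 rad and angle between the x axis of jaw and the x axis of regulator, either way round below 0.17 rad and horizontal distance between jaw and regulator below 0.035 m and linear speed of regulator below 0.01 m/s); the robot touches nothing.
It fails at once if the empty vise's crank knob is moved by more than 15 mm (distance of spare_crank_knob from where it was at the start of the episode above 0.015 m).
It fails at once if the sliding jaw is pushed directly by the robot (more than 8 N) (contact force between any of the fingers, the arm and jaw above 8 N).
It also fails if it takes over 38 s, if anything falls off the work surface, if the arm or the gripper's body presses on something with over 40 N, if the wrist force passes 120 N, or if a joint passes its speed limit or range.

### The arm

A 6-joint arm with a two-finger parallel gripper is mounted at the origin on the work surface. World frame = base frame: x ahead of the robot, y to its left, z up, the work surface at z = 0. Lengths are in mm, angles in rad, forces in N, time in s.
With the tool pointing down it reaches from about 250 to 725 mm from the base axis. Payload 4 kg.
Tool frame: the origin (TCP) lies at the very end of the fingers, on their centre line; the grasp point (between the pads) lies 19 mm behind it; z points along the fingers, y is the line along which they close (so a half turn about z gives the same grasp; the last joint's range is limited). The gripper opens to 85 mm and grips with 20 to 120 N. Pads are 22 mm wide; open, the fingers measure 114 mm over their backs; the gripper's body (76 mm by 85 mm) begins 54 mm behind the grasp point. The pads swing forward as they close: fully open they stand 13 mm farther back than shut.
Start: joints at [1.242, 0.241, 0.005, 1.335, 0, 1.571], TCP at [161.452, 473.215, 231.306] pointing down, gripper open.
Joint ranges: [-2.72, 2.72], [-1.05, 1.87], [-1.09, 1.28], [-1.99, 2.15], [-1.42, 1.44], [-3.14, 3.14]. Speed limits (rad/s): [2.79, 2.79, 3.14, 3.14, 3.14, 3.14].

### API

Orientations are given as a rotation vector (axis times angle).
In Python, from rig import * gives the robot as it stands.
- The arm moves only by the tool apply_moves, never from a script. Its argument "plan" is a list of rows, each a list of 3 entries, a list of its own where there are three numbers: the turn, a rotation vector about the tool's x, y, z in degrees, then the shift along the tool's x, y, z in cm, then the finger opening in cm, from 0 to 8.54. A call has 1 to 5 rows; each row is the pose to reach, as a shift and turn from the pose commanded when the call began, along the tool's axes at that moment; what a row does not reach only later rows make up. A row lasts 1/10 s, in which the tool goes at most 50 mm and 8.59 degrees, less where a joint would pass 70% of its speed; a pose out of reach is approached as far as the arm can. A call with a gripper value outside its range is refused whole. The fingers move at their own pace and stop on an object; the grip force is fixed at half the most. Time passes only in rows, so rows that repeat a pose let the fingers close. It gives the time, the measured TCP pose, the force, the opening and the grip force at its end, in the units of the state.
- state(): the state, without advancing time (a new reading comes with each control period).
- snapshot(name): name is "side" or "top"; returns (picture, depth): 384x512x3 uint8, blue, green, red; 384x512 float32, mm along the optical axis (not along the pixel's ray), 0 where there is no reading.
- camera_model(name): a dict with "intrinsics" (3x3 intrinsics, pixels), "world_to_cam" (4x4, takes a point from world to camera coordinates). Camera axes: x right, y down, z forward; pixel columns grow to the right and rows downward; lengths in mm; the calibration is good to about 2 mm. A picture is of the moment at which its call begins. camera_model takes no time and is no camera call.
- job_done(): hands the job in; it is judged then, once.
The state is a dict: "clock": time; "qpos": joint angles; "joint_vel": joint speeds; "effort": joint torques, N m; "eef_pos": TCP position; "eef_rot": TCP orientation; "contact_force": force on the tool from outside, world axes, zero at the start; "wrist_torque": the same for the moment, N m; "width": finger opening in mm; "gripper_force": force on a finger pad.
Only numpy, scipy, OpenCV 4.12 (cv2) and the standard library are available. Lean on these libraries where they do the work, as an engineer would, in place of code of your own. Each camera call takes 0.05 s, during which the arm holds its last target. There are 200 camera calls.

## Working session

There is one attempt and no reset: what is moved stays moved. The work goes in short steps, Python scripts to look and compute and a tool call to move; the robot and the scene stay as the last step left them, time stands still between calls to the robot, and variables do not carry over. Pictures are saved under pics/ and viewed, at most 10 in all, crops included, and the job is handed in when it is done.

Besides the shell and the picture viewer there is one more tool, called after "Request:" by a JSON object that holds its "fn" and its "kwargs". apply_moves: Moves the arm, as the interface text tells. Its arguments: {"type":"object","properties":{"plan":{"type":"array"}},"required":["plan"]}

```bash
mkdir -p pics && python3 - <<'E'
from rig import *
import cv2,numpy as np
for n in ("top","side"):
    im,d=snapshot(n); cv2.imwrite(f"pics/{n}0.png",im); np.save(f"pics/{n}0.npy",d)
    m=camera_model(n); print(n,m["intrinsics"],m["world_to_cam"])
print(state())
E
```

```text
top [[486.715681     0.         252.88260041]
 [  0.         486.715681   187.227183  ]
 [  0.           0.           1.        ]] [[ 6.08362030e-03 -9.99981469e-01  2.28001708e-04 -4.64998409e+01]
 [-9.86759145e-01 -6.04013441e-03 -1.62079936e-01  7.00670231e+02]
 [ 1.62078310e-01  7.61050021e-04 -9.86777605e-01  1.12939182e+03]
 [ 0.00000000e+00  0.00000000e+00  0.00000000e+00  1.00000000e+00]]
side [[363.34735799   0.         255.66496229]
 [  0.         363.34735799 186.12617707]
 [  0.           0.           1.        ]] [[ 9.14671833e-01 -4.04197250e-01  1.46771006e-04 -6.31401088e+02]
 [-2.91255257e-01 -6.59343210e-01 -6.93135562e-01  2.37894429e+02]
 [ 2.80260260e-01  6.33948827e-01 -7.20807236e-01  6.75624121e+02]
 [ 0.00000000e+00  0.00000000e+00  0.00000000e+00  1.00000000e+00]]
{'clock': 0.1, 'qpos': array([1.24196429e+00, 2.41294636e-01, 3.83544923e-03, 1.33516834e+00,
       2.88165175e-05, 1.57078231e+00]), 'joint_vel': array([ 0.0026241 , -0.00213668,  0.00518896,  0.00120145, -0.00135559,
       -0.00021736]), 'effort': array([ 6.54028991e-04, -3.73137331e+01,  2.53010505e+01,  1.08395156e-02,
        1.04341618e-04,  4.74719059e-06]), 'eef_pos': array([161.27852573, 472.67915219, 230.51446586]), 'eef_rot': array([-5.14128516e-01, -3.09890407e+00,  2.82994608e-03]), 'contact_force': array([-0.75305118,  0.56915685,  0.43859504]), 'wrist_torque': array([0.00919584, 0.05166932, 0.01894569]), 'gripper_force': 0.0, 'width': 85.2408480454219}
```

View pics/top0.png

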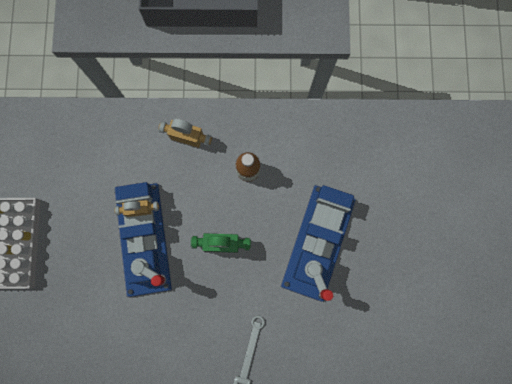

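View pics/side0.png

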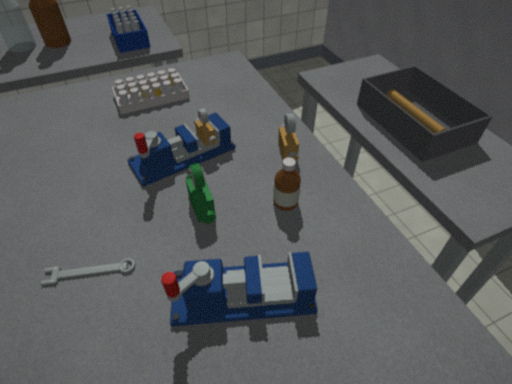

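The top view shows the loaded vise on the left, with its knob at about (157,281), hub at (139,267) and regulator at (137,208). The empty vise is on the right, with its knob at (327,295). The side view shows the loaded vise's knob at about (141,143).

```bash
cat > h.py <<'E'
from rig import *
import cv2,numpy as np
def ray(n,u,v):
    m=camera_model(n);T=np.array(m["world_to_cam"]);K=np.array(m["intrinsics"])
    R=T[:3,:3];return -R.T@T[:3,3], R.T@np.linalg.solve(K,[u,v,1.])
def on(n,u,v,z):
    c,d=ray(n,u,v);return c+d*(z-c[2])/d[2]
def cloud(n,d):
    m=camera_model(n);T=np.array(m["world_to_cam"]);K=np.array(m["intrinsics"])
    v,u=np.indices(d.shape);P=np.stack([(u-K[0,2])/K[0,0]*d,(v-K[1,2])/K[1,1]*d,d],-1)
    return (P-T[:3,3])@T[:3,:3]
def red(im):
    h=cv2.cvtColor(im,cv2.COLOR_BGR2HSV)
    return (((h[...,0]<6)|(h[...,0]>174))&(h[...,1]>170)&(h[...,2]>70)).astype(np.uint8)
def knobs(n,im,d):
    P=cloud(n,d);k,l,s,c=cv2.connectedComponentsWithStats(red(im));o=[]
    for i in range(1,k):
        if s[i,4]>25:
            q=P[(l==i)&(d>0)];t=q[q[:,2]>140]
            o.append((c[i].round(1),s[i].tolist(),q.min(0).round(),q.max(0).round(),t.mean(0).round(1) if len(t) else None,len(t)))
    return o
E
python3 - <<'E'
from h import *
for n in("top","side"):
    im=cv2.imread(f"pics/{n}0.png");d=np.load(f"pics/{n}0.npy")
    for o in knobs(n,im,d):print(n,*o)
    P=cloud(n,d);h=cv2.cvtColor(im,cv2.COLOR_BGR2HSV)
    if n=="top":
        reg=np.zeros(d.shape,bool);reg[175:305,108:178]=1
        # hub: grey, z>100
        m=reg&(P[...,2]>95)&(red(im)==0)
        for z0 in range(95,150,5):
            s=m&(P[...,2]>=z0)&(P[...,2]<z0+5)
            if s.sum()>3:print("z",z0,s.sum(),P[s].mean(0).round(1),P[s].min(0).round(),P[s].max(0).round())
        b=reg&(h[...,0]>100)&(h[...,0]<130)&(h[...,1]>120)&(d>0)
        for a,bb in((2,24),(60,74),(74,90)):
            s=b&(P[...,2]>a)&(P[...,2]<bb);r=cv2.minAreaRect(P[s][:,:2].astype(np.float32));print("blue",a,s.sum(),r,P[s][:,2].mean())
        br=reg&(h[...,0]>8)&(h[...,0]<28)&(h[...,1]>90)&(d>0)&(P[...,2]>68)&(P[...,2]<82)
        print("brass",br.sum(),cv2.minAreaRect(P[br][:,:2].astype(np.float32)),P[br].mean(0))
    c=im[165:310,95:185] if n=="top" else im[90:190,115:245]
    cv2.imwrite(f"pics/{n}c.png",cv2.convertScaleAbs(cv2.resize(c,None,fx=4 if n=="top" else 5,fy=4 if n=="top" else 5,interpolation=2),alpha=1.6))
E
```

```text
top [156.7 280. ] [151, 275, 11, 11, 74] [469. 158. 115.] [490. 179. 152.] [479.3 167.1 146.7] 69
top [326.4 294.3] [321, 290, 11, 10, 84] [ 441. -214.  128.] [ 461. -194.  152.] [ 451.  -204.1  146.8] 78
z 95 62 [500.8 198.4  98.3] [481. 157.  95.] [639. 242. 100.]
z 100 181 [510.5 213.7 102.3] [474. 158. 100.] [650. 257. 105.]
z 105 34 [546.3 211.7 106.9] [470. 157. 105.] [654. 258. 110.]
z 110 18 [626.3 227.3 112.8] [468. 162. 110.] [656. 258. 115.]
z 115 44 [623.9 226.5 117.8] [475. 158. 115.] [655. 256. 120.]
z 120 58 [635.1 234.1 122.4] [470. 157. 120.] [655. 251. 125.]
z 125 11 [589.  209.8 126.7] [477. 158. 125.] [654. 245. 129.]
z 135 4 [475.8 162.3 138.1] [469. 158. 138.] [490. 168. 139.]
z 140 6 [476.4 171.1 143.3] [469. 164. 141.] [486. 177. 144.]
z 145 17 [478.4 173.4 147. ] [469. 165. 145.] [490. 179. 149.]
blue 2 1148 ((577.0512084960938, 231.74392700195312), (267.29486083984375, 107.53465270996094), 9.436695098876953) 15.473717807685013
blue 60 777 ((589.274658203125, 233.97354125976562), (234.333251953125, 78.57606506347656), 9.607705116271973) 69.98224846725894
blue 74 535 ((588.28515625, 233.90765380859375), (232.2472686767578, 69.64295196533203), 8.71406078338623) 78.4995089054474
brass 172 ((646.6085205078125, 241.58233642578125), (30.307540893554688, 64.03312683105469), 8.965102195739746) [644.26921761 232.54604716  75.51648648]
side [140.  142.1] [135, 134, 11, 19, 122] [470. 153. 107.] [487. 174. 148.] [478.1 162.2 145.7] 55
side [169.2 283.1] [162, 273, 15, 24, 243] [ 440. -220.  108.] [ 460. -199.  149.] [ 449.6 -210.4  146.5] 158
```

View pics/topc.png

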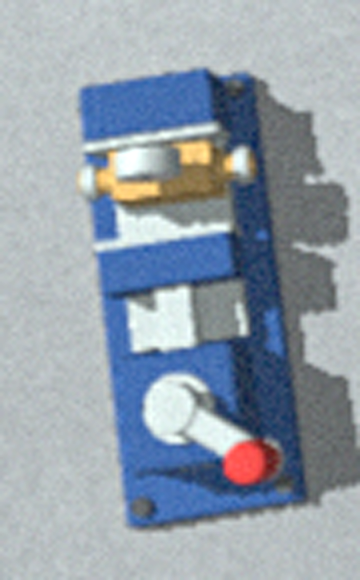

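The knob axis is at about (479,167) with its top at z 146, as specified. The vise's +x points about 9.4° from world x. I'll start the approach and turn the tool so the fingers close along world x, which is tangential at the stall.

Request:
{"fn": "apply_moves", "kwargs": {"plan": [[[0,0,8],[-5,-2.3,0],6],[[0,0,16],[-9.5,-4.5,0],6],[[0,0,24],[-14,-6.6,0],6],[[0,0,32],[-18.5,-8.7,0],6],[[0,0,40],[-23,-10.8,0],6]]}}

```text
clock: 0.6
eef_pos: [342.1, 297.9, 231.1]
eef_rot: [-1.55, -2.732, 0.001]
contact_force: [1.0, 1.0, 0.1]
width: 60.0
gripper_force: 0.0
```

```bash
cat >> h.py <<'E'
from scipy.spatial.transform import Rotation as Ro
def tool(target,yaw_y=0.):
    """shift (tool axes, cm) and turn about tool z (deg) from the measured pose"""
    s=state();R=Ro.from_rotvec(s["eef_rot"]).as_matrix()
    y=R[:,1];dz=-(np.degrees(yaw_y)-np.degrees(np.arctan2(y[1],y[0])))
    return (R.T@(np.array(target)-s["eef_pos"])/10).round(2),round(dz,1),s["eef_pos"].round(1),s["qpos"].round(2)
E
python3 - <<'E'
from h import *
im=cv2.imread("pics/top0.png");d=np.load("pics/top0.npy");P=cloud("top",d)
print("knob",on("top",156.7,280,146),on("side",140.3,136,146))
ct,dt=ray("top",156.7,280.);cs,ds=ray("side",140.,142.)
print("hub",[on("top",95+172/4,165+408/4,z).round(1) for z in(100,106)])
print("hub depth",P[262:272,133:143][...,2].round().astype(int).tolist()[4:7])
ax=np.array([506.3,220.]);a=np.radians(9.4);e=np.array([np.cos(a),np.sin(a)]);n=np.array([-e[1],e[0]])
g=np.zeros(d.shape,bool);g[170:265,110:170]=1
q=P[g&(d>0)];s=(q[:,:2]-ax)@e;t=(q[:,:2]-ax)@n
for x in range(40,170,5):
    k=(s>=x)&(s<x+5)&(abs(t)<25);print(x,np.percentile(q[k][:,2],[10,50,90]).round() if k.sum() else None,end=";")
print();print(tool([479,167,190]))
E
```

```text
knob [479.69618154 166.55919028 146.        ] [481.76219173 163.83721482 146.        ]
hub [array([507.4, 219.4, 100. ]), array([507.4, 218. , 106. ])]
hub depth [[101, 102, 101, 102, 102, 106, 100, 102, 104, 103], [104, 101, 102, 104, 103, 103, 102, 100, 106, 97], [105, 100, 104, 101, 104, 103, 103, 104, 105, 102]]
40 [19. 32. 63.];45 [28. 41. 63.];50 [28. 49. 63.];55 [29. 37. 63.];60 [30. 49. 64.];65 [30. 36. 64.];70 [29. 54. 67.];75 [67. 70. 72.];80 [68. 70. 72.];85 [68. 70. 72.];90 [67. 70. 73.];95 [67. 70. 72.];100 [67. 71. 73.];105 [68. 70. 71.];110 [28. 31. 33.];115 [29. 31. 34.];120 [28. 31. 33.];125 [29. 49. 76.];130 [ 74.  78. 117.];135 [ 74. 113. 124.];140 [ 77. 119. 123.];145 [ 77. 119. 125.];150 [75. 76. 84.];155 [73. 76. 78.];160 [54. 69. 74.];165 [68. 71. 73.];
(array([-18.26,   5.03,   4.1 ]), np.float64(30.9), array([342.1, 297.9, 231.1]), array([ 0.72,  0.15, -0.11,  1.31, -0.  ,  1.75]))
```

The hub at (507,219.5) is 59.6 mm from the knob, against 60 given. The jaw face is about 109 mm from the axis and clamps at 130 mm, so the crank should turn about 1.5 rad. The tangent at the stall is then mostly along world y, so I'll turn the fingers to close along y.

Request:
{"fn": "apply_moves", "kwargs": {"plan": [[[0,0,-8.5],[-4,1.1,0.8],5.2],[[0,0,-17],[-8,2.2,1.6],5.2],[[0,0,-25.5],[-12,3.3,2.4],5.2],[[0,0,-34],[-15.5,4.3,3.2],5.2],[[0,0,-42.5],[-18.26,5.03,4],5.2]]}}

```text
clock: 1.1
eef_pos: [480.0, 167.4, 190.5]
eef_rot: [-0.499, -3.101, 0.001]
contact_force: [0.4, 0.3, 0.9]
width: 52.1
gripper_force: 0.0
```

Request:
{"fn": "apply_moves", "kwargs": {"plan": [[[0,0,-8.5],[0,0,0],5.2],[[0,0,-16.5],[0,0,0],5.2],[[0,0,-16.5],[0,0,0],5.2],[[0,0,-16.5],[0,0,0],5.2]]}}

```text
clock: 1.5
eef_pos: [478.6, 169.3, 191.0]
eef_rot: [-0.06, -3.14, 0.0]
contact_force: [-0.9, -0.2, 0.0]
width: 52.0
gripper_force: 0.0
```

```bash
python3 - <<'E'
from h import *
print(tool([480,166.5,107],np.pi/2))
for n in("top","side"):
    im,d=snapshot(n);cv2.imwrite(f"pics/{n}1.png",im[180:310,90:220] if n=="top" else im[60:220,60:260])
    for o in knobs(n,im,d):print(n,*o)
c=cv2.resize(cv2.imread("pics/side1.png"),None,fx=3,fy=3);cv2.imwrite("pics/side1c.png",cv2.convertScaleAbs(c,alpha=1.5))
E
```

```text
(array([-0.16, -0.27,  8.4 ]), np.float64(-2.2), array([478.6, 169.3, 191. ]), array([ 0.34,  0.28, -0.05,  1.24, -0.  ,  0.38]))
top [326.4 294.4] [321, 290, 12, 10, 89] [ 441. -216.  125.] [ 461. -193.  153.] [ 450.7 -204.5  146.6] 81
side [140.3 142.2] [135, 133, 11, 20, 144] [469. 153. 106.] [488. 175. 149.] [478.5 162.4 145.7] 58
side [169.6 283.6] [162, 273, 16, 24, 265] [ 440. -220.  108.] [ 460. -198.  149.] [ 449.8 -210.5  146.3] 162
```

View pics/side1c.png

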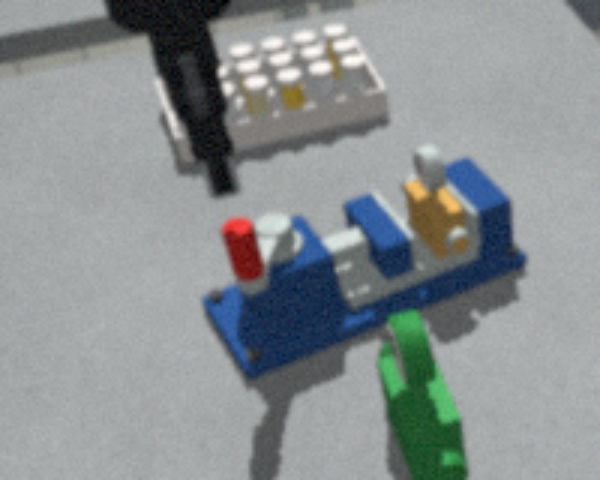

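The side view shows the fingertips (crop 225,190) straight above the red knob (crop 240,235), and the hub is only slightly proud of the arm. I'll descend in two stages and then pinch.

Request:
{"fn": "apply_moves", "kwargs": {"plan": [[[0,0,-2],[-0.14,-0.35,2],5.2],[[0,0,-2],[-0.14,-0.35,4],5.2],[[0,0,-2],[-0.14,-0.35,6],5.2],[[0,0,-2],[-0.14,-0.35,7.5],5.2],[[0,0,-2],[-0.14,-0.35,8.3],5.2]]}}

```text
clock: 2.1
eef_pos: [479.1, 165.8, 107.0]
eef_rot: [-0.002, -3.14, 0.001]
contact_force: [-0.8, -0.0, 0.0]
width: 51.7
gripper_force: 0.0
```

Request:
{"fn": "apply_moves", "kwargs": {"plan": [[[0,0,0],[0,0,0],4],[[0,0,0],[0,0,0],3],[[0,0,0],[0,0,0],2.6],[[0,0,0],[0,0,0],2],[[0,0,0],[0,0,0],1.5]]}}

```text
clock: 2.6
eef_pos: [480.9, 168.3, 109.6]
eef_rot: [-0.001, 3.14, 0.008]
contact_force: [-0.9, 6.1, 0.2]
width: 22.9
gripper_force: 58.7
```

Request:
{"fn": "apply_moves", "kwargs": {"plan": [[[0,0,0],[0,0,0],1.5],[[0,0,0],[0,0,0],1.5],[[0,0,0],[0,0,0],1.5]]}}

```text
clock: 2.9
eef_pos: [480.9, 168.4, 109.6]
eef_rot: [-0.001, 3.139, 0.008]
contact_force: [-0.2, 8.1, 0.4]
width: 22.5
gripper_force: 58.7
```

The knob is pinched (opening 22.5 mm, grip 59 N). I'll lead it clockwise along a 60 mm arc about (507,219.5), adding 2 mm in y to relieve the side force.

Request:
{"fn": "apply_moves", "kwargs": {"plan": [[[0,0,0],[0.45,0.45,0],1.5],[[0,0,0],[0.88,0.75,0],1.5],[[0,0,0],[1.28,1.08,0],1.5],[[0,0,0],[1.66,1.45,0],1.5],[[0,0,0],[2.0,1.85,0],1.5]]}}

```text
clock: 3.4
eef_pos: [464.2, 182.1, 109.7]
eef_rot: [0.006, 3.132, -0.008]
contact_force: [7.8, -7.1, -3.0]
width: 22.3
gripper_force: 59.0
```

```bash
cat >> h.py <<'E'
def rep(A=(506.8,219.5)):
    s=state();p=s["eef_pos"][:2]-np.array(A);f=s["contact_force"];r=np.hypot(*p);u=p/r;t=np.array([u[1],-u[0]])
    print("ang",np.degrees(np.arctan2(p[1],p[0])).round(1),"r",r.round(1),"F out",(f[:2]@u).round(1),"F cw",(f[:2]@t).round(1),f.round(1),s["wrist_torque"].round(2),s["eef_pos"].round(1),s["width"])
E
python3 -c "
from h import *
rep()"
```

```text
ang -138.7 r 56.6 F out -1.2 F cw -10.5 [ 7.8 -7.1 -3. ] [-1.48 -1.72  0.03] [464.2 182.1 109.7] 22.254972420929665
```

Request:
{"fn": "apply_moves", "kwargs": {"plan": [[[0,0,0],[0.33,0.42,0],1.5],[[0,0,0],[0.58,0.87,0],1.5],[[0,0,0],[0.79,1.35,0],1.5],[[0,0,0],[0.96,1.85,0],1.5],[[0,0,0],[1.1,2.35,0],1.5]]}}

```text
clock: 3.9
eef_pos: [452.1, 204.7, 109.6]
eef_rot: [0.006, 3.134, -0.011]
contact_force: [6.1, -9.8, 0.7]
width: 22.8
gripper_force: 59.4
```

```bash
python3 -c "
from h import *
rep((509,221.5))"
```

```text
ang -163.5 r 59.3 F out -3.0 F cw -11.1 [ 6.1 -9.8  0.7] [-1.99 -1.14  0.01] [452.1 204.7 109.6] 22.818811192261553
```

Request:
{"fn": "apply_moves", "kwargs": {"plan": [[[0,0,0],[0.07,0.5,0],1.5],[[0,0,0],[0.1,1.02,0],1.5],[[0,0,0],[0.08,1.54,0],1.5],[[0,0,0],[0.0,2.07,0],1.5],[[0,0,0],[-0.12,2.6,0],1.5]]}}

```text
clock: 4.4
eef_pos: [450.6, 229.9, 109.5]
eef_rot: [0.006, 3.14, -0.013]
contact_force: [-2.4, -10.6, 8.8]
width: 22.9
gripper_force: 60.2
```

```bash
python3 -c "
from h import *
rep((509,221.5))"
```

```text
ang 171.8 r 59.0 F out 0.9 F cw -10.8 [ -2.4 -10.6   8.8] [-2.24  0.37 -0.02] [450.6 229.9 109.5] 22.892287181738517
```

Request:
{"fn": "apply_moves", "kwargs": {"plan": [[[0,0,0],[-0.07,0.31,0],1.5],[[0,0,0],[-0.16,0.61,0],1.5],[[0,0,0],[-0.28,0.91,0],1.5],[[0,0,0],[-0.41,1.21,0],1.5]]}}

```text
clock: 4.8
eef_pos: [453.9, 242.6, 109.6]
eef_rot: [0.005, 3.142, -0.011]
contact_force: [-3.7, -9.1, 7.5]
width: 22.9
gripper_force: 60.1
```

```bash
python3 - <<'E'
from h import *
rep((509,221.5))
im,d=snapshot("side");c=cv2.resize(im[90:200,105:255],None,fx=5,fy=5,interpolation=2);cv2.imwrite("pics/side2.png",cv2.convertScaleAbs(c,alpha=1.5))
E
```

```text
ang 159.0 r 59.0 F out 0.2 F cw -9.8 [-3.7 -9.1  7.5] [-1.89  0.71  0.  ] [453.9 242.6 109.6] 22.92856436373879
```

View pics/side2.png

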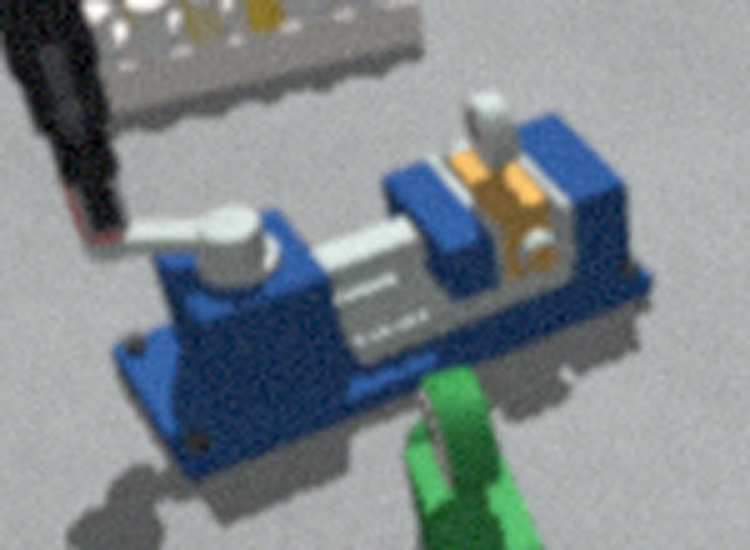

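The side view shows the jaw face (crop 450,190) almost touching the upright regulator, with little gap left to the fixed jaw. I'll go on in smaller steps and watch for the stall.

Request:
{"fn": "apply_moves", "kwargs": {"plan": [[[0,0,0],[-0.12,0.24,0],1.5],[[0,0,0],[-0.24,0.48,0],1.5],[[0,0,0],[-0.37,0.71,0],1.5]]}}

```text
clock: 5.15
eef_pos: [457.2, 249.8, 109.5]
eef_rot: [-0.004, -3.141, 0.01]
contact_force: [-2.7, -7.6, 7.4]
width: 22.8
gripper_force: 60.2
```

```bash
python3 -c "
from h import *
rep((509,221.5))"
```

```text
ang 151.4 r 59.0 F out -1.3 F cw -8.0 [-2.7 -7.6  7.4] [-1.84  0.9   0.01] [457.2 249.8 109.5] 22.8181033268605
```

Request:
{"fn": "apply_moves", "kwargs": {"plan": [[[0,0,0],[-0.14,0.23,0],1.5],[[0,0,0],[-0.29,0.45,0],1.5],[[0,0,0],[-0.45,0.67,0],1.5]]}}

```text
clock: 5.45
eef_pos: [461.4, 256.4, 109.5]
eef_rot: [-0.004, -3.14, 0.01]
contact_force: [-5.2, -8.5, 9.1]
width: 22.8
gripper_force: 60.2
```

```bash
python3 -c "
from h import *
rep((509,221.5))"
```

```text
ang 143.7 r 59.0 F out -0.9 F cw -9.9 [-5.2 -8.5  9.1] [-1.85  1.02  0.02] [461.4 256.4 109.5] 22.776890436234368
```

Request:
{"fn": "apply_moves", "kwargs": {"plan": [[[0,0,0],[-0.17,0.21,0],1.5],[[0,0,0],[-0.34,0.4,0],1.5],[[0,0,0],[-0.53,0.59,0],1.5]]}}

```text
clock: 5.75
eef_pos: [466.4, 262.4, 109.5]
eef_rot: [-0.004, -3.139, 0.01]
contact_force: [-7.0, -9.9, 9.7]
width: 22.6
gripper_force: 60.2
```

```bash
python3 - <<'E'
from h import *
rep((509,221.5))
im,d=snapshot("side");c=cv2.resize(im[90:200,105:255],None,fx=5,fy=5,interpolation=2);cv2.imwrite("pics/side3.png",cv2.convertScaleAbs(c,alpha=1.5))
E
```

```text
ang 136.2 r 59.1 F out -1.8 F cw -12.0 [-7.  -9.9  9.7] [-2.16  1.54  0.04] [466.4 262.4 109.5] 22.597179770493575
```

View pics/side3.png

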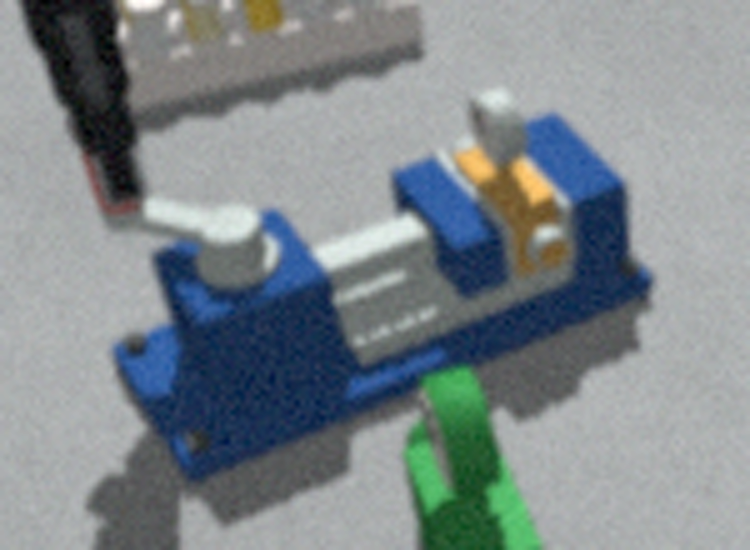

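The jaw has carried the regulator almost to the fixed jaw: the gap at crop (575,200) is nearly gone and the regulator is still upright. I'll continue gently.

Request:
{"fn": "apply_moves", "kwargs": {"plan": [[[0,0,0],[-0.19,0.19,0],1.5],[[0,0,0],[-0.4,0.36,0],1.5]]}}

```text
clock: 6.0
eef_pos: [466.8, 262.9, 109.3]
eef_rot: [-0.004, -3.133, 0.02]
contact_force: [-16.5, -18.4, 21.9]
width: 22.4
gripper_force: 61.4
```

```bash
python3 -c "
from h import *
rep((509,221.5))"
```

```text
ang 135.5 r 59.1 F out -1.1 F cw -24.7 [-16.5 -18.4  21.9] [-3.83  3.52 -0.01] [466.8 262.9 109.3] 22.35265957611013
```

The crank has stalled at 24.7 N tangential. I'll hold it briefly, relax the command to near zero force, then open.

Request:
{"fn": "apply_moves", "kwargs": {"plan": [[[0,0,0],[0,0,0],1.5],[[0,0,0],[0,0,0],1.5],[[0,0,0],[0.2,-0.2,0],1.5],[[0,0,0],[0.4,-0.4,0],1.5],[[0,0,0],[0.6,-0.6,0],1.5]]}}

```text
clock: 6.5
eef_pos: [466.3, 262.2, 109.7]
eef_rot: [0.003, 3.14, -0.002]
contact_force: [0.4, -0.5, 2.4]
width: 22.7
gripper_force: 59.7
```

```bash
python3 -c "
from h import *
rep((509,221.5))"
```

```text
ang 136.4 r 59.0 F out -0.6 F cw -0.1 [ 0.4 -0.5  2.4] [-0.2  -0.27 -0.  ] [466.3 262.2 109.7] 22.749222540390928
```

Request:
{"fn": "apply_moves", "kwargs": {"plan": [[[0,0,0],[0,0,0],3.5],[[0,0,0],[0,0,0],5.2],[[0,0,0],[0,0,0],5.2],[[0,0,0],[0,0,0],5.2]]}}

```text
clock: 6.9
eef_pos: [466.1, 263.5, 108.2]
eef_rot: [-0.001, -3.142, -0.0]
contact_force: [-0.2, 0.4, -0.3]
width: 51.8
gripper_force: 0.0
```

Request:
{"fn": "apply_moves", "kwargs": {"plan": [[[0,0,0],[0,0,-2],5.2],[[0,0,0],[0,0,-5],5.2],[[0,0,0],[0,0,-9],5.2],[[0,0,0],[3,0,-12],5.2],[[0,0,0],[6,0,-14],5.2]]}}

```text
clock: 7.4
eef_pos: [406.6, 263.9, 250.5]
eef_rot: [0.003, 3.139, 0.003]
contact_force: [-1.3, 0.7, 0.5]
width: 52.1
gripper_force: 0.0
```

Request:
{"fn": "apply_moves", "kwargs": {"plan": [[[0,0,0],[5,0,0],5.2],[[0,0,0],[10,0,0],5.2],[[0,0,0],[10,0,0],5.2]]}}

```text
clock: 7.7
eef_pos: [300.6, 262.0, 248.1]
eef_rot: [0.006, -3.138, 0.002]
contact_force: [0.6, 0.1, 0.3]
width: 51.6
gripper_force: 0.0
```

```bash
python3 - <<'E'
from h import *
o=[]
for n in("top","side"):
    im,d=snapshot(n)
    for k in knobs(n,im,d):print(n,*k)
    c=im[165:310,95:225] if n=="top" else im[90:200,105:255]
    o.append(cv2.convertScaleAbs(cv2.resize(c,(390,435),interpolation=2),alpha=1.5))
cv2.imwrite("pics/end.png",np.hstack(o))
s=state();print(s["contact_force"],s["clock"],s["eef_pos"])
E
```

```text
top [113.6 286.4] [109, 282, 10, 10, 63] [456. 252. 137.] [475. 270. 152.] [465.2 260.3 147.4] 58
top [326.4 294.4] [321, 290, 12, 10, 88] [ 441. -216.  126.] [ 461. -193.  153.] [ 451.  -204.3  147. ] 81
side [125.9 120.6] [121, 113, 11, 19, 110] [455. 246. 106.] [474. 269. 148.] [463.7 256.1 145.5] 53
side [169.3 283.2] [162, 272, 16, 25, 248] [ 440. -220.  108.] [ 460. -198.  149.] [ 449.7 -210.3  146.5] 157
[0.18403433 0.08741906 0.37663512] 7.8 [305.29980933 263.64603578 248.74646661]
```

View pics/end.png

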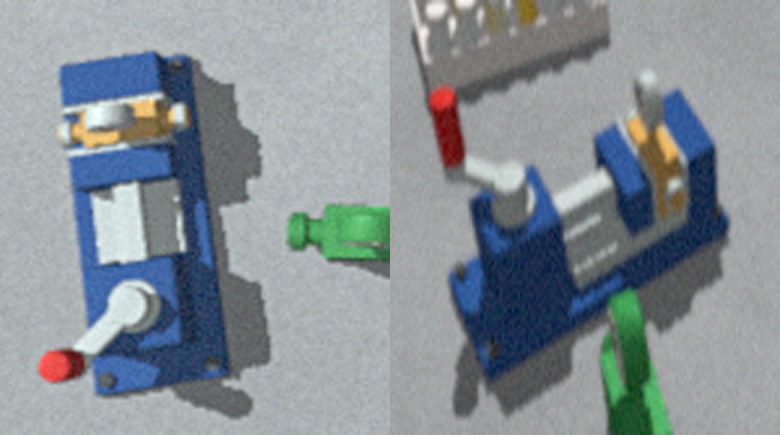

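The final pictures show the regulator flush and upright between both steel faces, at crop (110,125) and (655,160). The knob stayed at its stall position and the spare knob has not moved.

```bash
python3 -c "
from rig import *
print(job_done())"
```

```text
the job is handed in; nothing more can be done
None
```

I cranked the loaded vise clockwise until it stalled at about 25 N on the knob. I then let go, backed the arm clear and handed the job in at about 8 s; no verdict came back, and the regulator looked upright and square between the jaws, with the empty vise's crank unmoved.

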